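Take a contact reading in the tin that stands open

TASK

Two of the three tins in the sloping rack have lids, one is open: take the contact thermometer from its stand and press its sprung tip squarely onto the middle of the sample in the open tin, gently, until the tip has gone about half of its travel in, and hold it steady there for a good two seconds. Then hang the thermometer back on the fork of its stand by its collar, upright, and let go. Do not press on the lids, never push the sprung tip in to its stop, and leave the beaker, the stopper and the bottle where they are.

Things in the scene. Friction and masses are not known exactly. Their poses are not given: they have to be found in the camera images.
- probe: Contact thermometer, 0.13 to 0.19 kg, hung upright in the stand's fork. Origin: middle of the underside of its round collar (36 mm across, 10 thick); z up its axis. Above: square handle 24 x 24 mm (faces along its x, y), 9 to 85 mm above the origin, button to 91 mm. Below: steel stem, 9 mm across, to 95 mm below the origin, then the sprung tip, 7 mm across, to 115 mm below.
- probe_tip (a point): The outer end of the sprung tip, on the thermometer's axis: 115 mm below the probe's origin when the tip is fully out; it moves with the tip.
- plunger (a joint): How far the sprung tip is pushed into the stem, m: 0 fully out, 0.012 at its stop. The spring takes about 1.2 N to start moving and 0.6 N more for each mm (about 5 N at half travel, 8 N at the stop).
- stand: Fixed stand, origin at the centre of its foot (110 x 90 x 10 mm), z up. A column at x +33 to +51 mm, 140 mm high, carries a fork: two level prongs reaching from it along -x to x = -48 mm, upper faces 140 mm above the worktop, gap between them 16 mm, each 10 mm wide, with nibs 4 mm higher at their free ends.
- stand_fork (a point): Point on the stand midway between the prongs, level with their upper faces, where the thermometer's origin belongs (stand frame x -14, y 0, z 140 mm).
- rack: Fixed aluminium rack with a plate that slopes at 35 degrees, low at the rack's -x side, high at its +x side; 244 mm wide along y. Origin on the worktop under the middle of the plate. The three tins are fixed on the plate, 76 mm apart along y.
- tin_left: Left tin on the rack (rack +y side): round aluminium, 60 mm across, 36 mm high, walls under 4 mm. Origin at the centre of its underside; z along the tin's axis out of its mouth, 35 degrees from vertical towards the rack's -x side; y along the rack's y.
- tin_middle: Middle tin, as the left one. The tin that is open, whichever it is, holds the sample: a flat grey disc 46 mm across, concentric with the tin. Its face lies 5 to 25 mm above the tin's origin along the tin's axis, differently each time and not measured: feel for it. It is firm and does not move under the tip.
- tin_right: Right tin (rack -y side), as the left one.
- lid_1: Aluminium lid, 63 mm across, fixed on one of the tins, its top 39 mm above the tin's origin along the tin's axis. Origin: at the origin of the tin that it covers (not tilted: z vertical).
- lid_2: The other lid, the same, on another tin. The tin whose origin is near neither lid's origin is the open one.
- beaker: Glass beaker, 54 mm across, 68 mm high, loose bystander. Origin at the centre of its underside.
- bung: Rubber stopper, 36 mm across, 26 mm high, loose bystander. Origin at the centre of its underside.
- bottle: Reagent bottle, 60 mm across, 114 mm high, loose bystander behind the rack. Origin at the centre of its underside.
There are look-alikes about, which are no part of the job. There is more than one size of the probe; the job needs the smaller.

How it is judged:
On the way:
1. tip pressed 3 to 9 mm in on the sample in the open tin, within 14 mm of its middle along the tin's x and y, square within 0.2 rad, held steady (under 15 mm/s) for 1.5 s (((x of probe_tip in the frame of tin_left between -0.014 and 0.014 m and y of probe_tip in the frame of tin_left between -0.014 and 0.014 m and z of probe_tip in the frame of tin_left between 0.001 and 0.029 m and angle between the z axis of probe and the z axis of tin_left, either way round below 0.2 rad) or (x of probe_tip in the frame of tin_middle between -0.014 and 0.014 m and y of probe_tip in the frame of tin_middle between -0.014 and 0.014 m and z of probe_tip in the frame of tin_middle between 0.001 and 0.029 m and angle between the z axis of probe and the z axis of tin_middle, either way round below 0.2 rad) or (x of probe_tip in the frame of tin_right between -0.014 and 0.014 m and y of probe_tip in the frame of tin_right between -0.014 and 0.014 m and z of probe_tip in the frame of tin_right between 0.001 and 0.029 m and angle between the z axis of probe and the z axis of tin_right, either way round below 0.2 rad)) and value of joint plunger between 0.003 and 0.009 m and linear speed of probe below 0.015 m/s), for 1.5 s.
At the end, for the whole second after the job is handed in: After the reading the thermometer hangs by its collar on both prongs again: origin within 22 mm of the fork point horizontally and 4 mm in height, upright within 0.08 rad, at rest, let go (horizontal distance between probe and stand_fork below 0.022 m and z of probe in the frame of stand between 0.136 and 0.144 m and angle between probe's own z axis and vertical below 0.08 rad and linear speed of probe below 0.02 m/s and contact force between the fingers and probe below 0.1 N); the robot touches nothing.
It fails at once if a lid is pressed on with more than 2 N (contact force between anything else and lid_1 above 2 N or contact force between anything else and lid_2 above 2 N).
It fails at once if the sprung tip is pushed in to its stop (over 11.5 mm) (value of joint plunger above 0.0115 m).
It fails at once if the beaker is moved more than 15 mm or tipped (distance of beaker from where it was at the start of the episode above 0.015 m or angle between beaker's own z axis and vertical above 0.3 rad).
It fails at once if the stopper is moved more than 15 mm or tipped (distance of bung from where it was at the start of the episode above 0.015 m or angle between bung's own z axis and vertical above 0.3 rad).
It fails at once if the bottle is moved more than 15 mm or tipped (distance of bottle from where it was at the start of the episode above 0.015 m or angle between bottle's own z axis and vertical above 0.3 rad).
It also fails if it takes over 58 s, if anything falls off the work surface, if the arm or the gripper's body presses on something with over 40 N, if the wrist force passes 120 N, or if a joint passes its speed limit or range.

ROBOT

A 6-joint arm with a two-finger parallel gripper is mounted at the origin on a cart in front of the work surface, level with it; the furniture and walls round the work are solid. World frame = base frame: x ahead of the robot, y to its left, z up, the work surface at z = 0. Lengths are in m, angles in rad, forces in N, time in s.
With the tool pointing down it reaches from about 0.375 to 0.975 m from the base axis. Payload 3.8 kg.
Tool frame: the origin (TCP) lies midway between the tips of the shut fingers; the grasp point (between the pads) lies 19 mm behind it; z points along the fingers, y is the line along which they close (so a half turn about z gives the same grasp; the last joint's range is limited). The gripper opens to 85 mm and grips with 20 to 120 N. Pads are 22 mm wide; open, the fingers measure 114 mm over their backs; the gripper's body (76 mm by 85 mm) begins 54 mm behind the grasp point. The pads swing forward as they close: fully open they stand 13 mm farther back than shut.
Start: joints at [1.3, 0.264, 1.604, -0, 1.274, -0.037], TCP at [0.156, 0.657, 0.231] pointing down, gripper open.
Joint ranges: [-2.63, 2.63], [-0.94, 2.18], [0.31, 2.57], [-1.31, 4.45], [0, 2.66], [-2.55, 2.55]. Speed limits (rad/s): [2.57, 2.57, 3.14, 3.14, 3.14, 3.14].

INTERFACE

Orientations are given as a rotation vector (axis times angle).
In Python, from workcell import bot, read_camera, camera_info, ticket gives the robot as it stands.
- The arm moves only by the tool servo_tool, never from a script. Its argument "targets" is a list of rows, each an object of numbers: "hand": the closure, from -1 (fully open) to 1 (shut); "x", "y", "z": the shift along the tool's x, y, z as a fraction of full scale; "roll": the turn about the tool's z as a fraction of full scale. In form: [{"hand": .., "x": .., "y": .., "z": .., "roll": ..}, ...]. A call has 1 to 10 rows; each row is the pose to reach, as a shift and turn from the pose commanded when the call began, along the tool's axes at that moment, turning the shorter way round; what a row does not reach only later rows make up. Full scale, the value 1, is 50 cm for a shift and 180 degrees for a turn. A row lasts 1/12 s, in which the tool goes at most 41.7 mm and 7.16 degrees, less where a joint would pass 70% of its speed; a pose out of reach is approached as far as the arm can. A call with a number of a shift or a turn outside -1 to 1 is refused whole. A call with a gripper value outside its range is refused whole. The fingers move at their own pace and stop on an object; "grip_force" is the grip in N (left out, the last holds). Time passes only in rows, so rows that repeat a pose let the fingers close. It gives the time, the measured TCP pose, the force, the opening and the grip force at its end, in the units of the state.
- bot.read_state(): the state, without advancing time (a new reading comes with each control period).
- read_camera(name): name is "scene" or "top" or "wrist"; returns the picture (420x560x3 uint8, red, green, blue); there is no depth.
- camera_info(name): a dict with "fx", "fy", "cx", "cy" (pixels), "eye" and "orientation" of the camera in the world; the wrist camera has in their place "T_tool_cam" (4x4, takes a point from camera to tool coordinates, whose origin is the TCP and whose axes are the flange's). Camera axes: x right, y down, z forward; pixel columns grow to the right and rows downward; lengths in m; the calibration is good to about 2 mm. A picture is of the moment at which its call begins: read the wrist's pose just before it. camera_info takes no time and is no camera call.
- ticket.finish_job(): hands the job in; it is judged then, once.
The state is a dict: "time": time; "q": joint angles; "joint_vel": joint speeds; "joint_torque": joint torques, N m; "tool_pos": TCP position; "tcp_rot": TCP orientation; "wrist_force": force on the tool from outside, world axes, zero at the start; "torque": the same for the moment, N m; "width": opening from 0.0 (shut) to 1.0 (fully open); "grip_force": force on a finger pad.
Only numpy, scipy, OpenCV 4.12 (cv2) and the standard library are available. Lean on these libraries where they do the work, as an engineer would, in place of code of your own. Each camera call takes 0.05 s, during which the arm holds its last target. There are 200 camera calls.

## Working session

There is one attempt and no reset: what is moved stays moved. The work goes in short steps, Python scripts to look and compute and a tool call to move; the robot and the scene stay as the last step left them, time stands still between calls to the robot, and variables do not carry over. Pictures are saved under pics/ and viewed, at most 10 in all, crops included, and the job is handed in when it is done.

Besides the shell and the picture viewer there is one more tool, called after ">>>" in YAML: its name, and indented under it one key for each argument. servo_tool: Moves the arm, as the interface text tells. Its arguments: {"type":"object","properties":{"targets":{"type":"array"},"grip_force":{"type":"number"}},"required":["targets"]}

```bash
ls; mkdir -p pics; python3 - <<'E'
from workcell import bot, read_camera, camera_info, ticket
import cv2,numpy as np
for n in ("scene","top"):
    im=read_camera(n); cv2.imwrite(f"pics/{n}0.png",im[:,:,::-1]); i=camera_info(n); print(n,i)
print(camera_info("wrist")); print(bot.read_state())
E
```

```text
pics
scene {'fx': 529.3792008566546, 'fy': 529.3792008566546, 'cx': 282.57659472433045, 'cy': 211.83388540849913, 'eye': array([-0.08687462, -0.61742186,  0.99368438]), 'orientation': array([-2.14391549,  0.90802328, -0.40099796])}
top {'fx': 397.639963301274, 'fy': 397.639963301274, 'cx': 275.28082603078764, 'cy': 214.9744028438873, 'eye': array([0.40099209, 0.03906315, 1.19863974]), 'orientation': array([-2.10010575,  2.13888875, -0.15329007])}
{'fx': 323.457971755908, 'fy': 323.457971755908, 'cx': 280.4321269736698, 'cy': 213.21206192011988, 'T_tool_cam': array([[-9.20826131e-04, -9.57211644e-01, -2.89387320e-01,
         7.51620538e-02],
       [ 9.99999426e-01, -7.22675678e-04, -7.91575900e-04,
        -1.38585478e-04],
       [ 5.48572491e-04, -2.89387882e-01,  9.57211760e-01,
        -1.42528034e-01],
       [ 0.00000000e+00,  0.00000000e+00,  0.00000000e+00,
         1.00000000e+00]])}
{'time': 0.1, 'q': array([ 1.30008865e+00,  2.64700126e-01,  1.60524624e+00,  5.09601140e-06,
        1.27370186e+00, -3.69208314e-02]), 'joint_vel': array([-0.00033744, -0.00164361, -0.00376423, -0.00078421, -0.0011659 ,
       -0.00182527]), 'joint_torque': array([-2.21815635e-04, -5.16710222e+01, -3.68590379e+01, -1.28597821e-04,
        6.38480647e-03, -3.58778095e-05]), 'tool_pos': array([0.15620855, 0.65599337, 0.23006674]), 'tcp_rot': array([-0.36636063, -3.11983416,  0.00318925]), 'wrist_force': array([ 0.47023269, -0.21896122,  0.1273236 ]), 'torque': array([ 0.01197534, -0.00881335, -0.01071502]), 'grip_force': 0.0, 'width': 1.0007986695193263}
```

View pics/scene0.png

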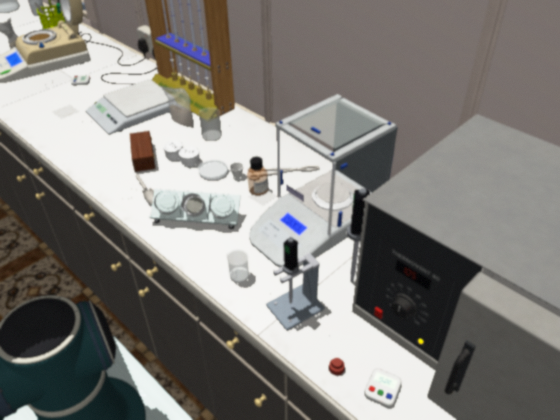

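View pics/top0.png

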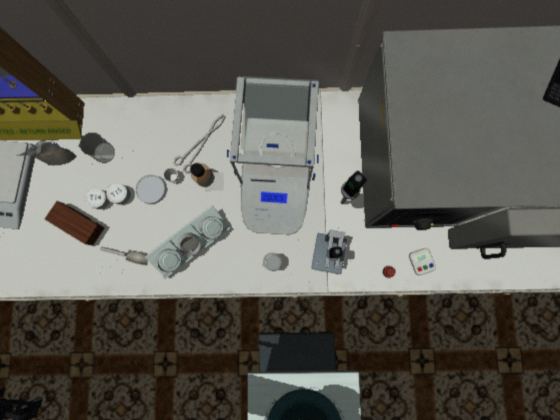

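The scene view shows the probe on its stand at about (291,265) and the rack at (195,207), with the middle tin darker than its neighbours. In the top view the stand is at (333,252), the rack at (190,242), and the larger look-alike probe at (352,185). Next I'll zoom in on these.

```bash
python3 - <<'E'
import cv2,numpy as np
t=cv2.imread('pics/top0.png');s=cv2.imread('pics/scene0.png')
c=lambda im,x,y:cv2.resize(im[y:y+75,x:x+100],(400,300),interpolation=cv2.INTER_CUBIC)
cv2.imwrite('pics/c1.png',np.vstack([np.hstack([c(t,285,215),c(t,140,205)]),np.hstack([c(s,250,250),c(s,145,170)])]))
E
```

```text
(no output)
```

View pics/c1.png

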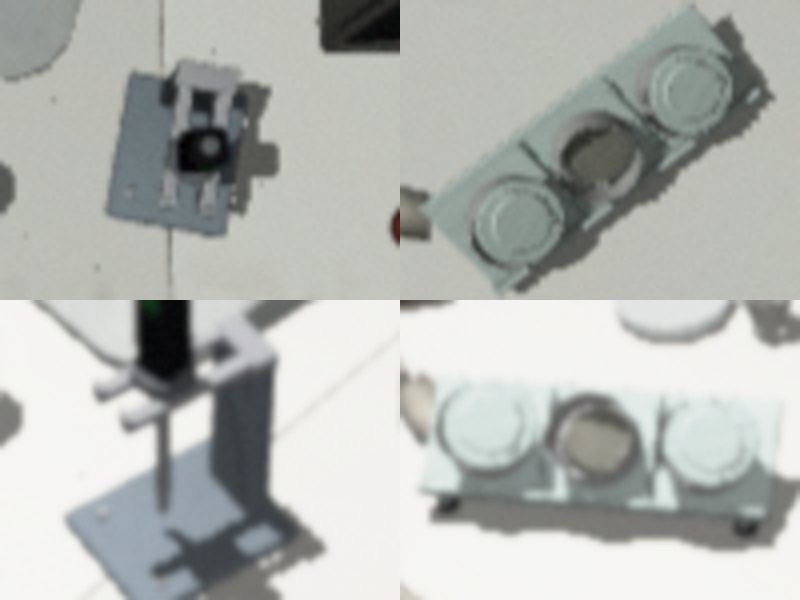

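The stand's fork opens towards the robot, with the column on the far side. The middle tin is open, and the rack slopes down to the lower right of the top view. Now I'll triangulate.

```bash
cat > h.py <<'E'
import numpy as np
from scipy.spatial.transform import Rotation as R
from workcell import bot, read_camera, camera_info, ticket
def ray(n,u,v,st=None):
    i=camera_info(n); d=np.array([(u-i['cx'])/i['fx'],(v-i['cy'])/i['fy'],1])
    if n=='wrist':
        T=np.eye(4);T[:3,:3]=R.from_rotvec(st['tcp_rot']).as_matrix();T[:3,3]=st['tool_pos'];T=T@i['T_tool_cam']
        return T[:3,3],T[:3,:3]@d
    return np.array(i['eye']),R.from_rotvec(i['orientation']).as_matrix()@d
def onz(n,u,v,z,st=None):
    o,d=ray(n,u,v,st); return o+d*(z-o[2])/d[2]
def tri(a,b):
    (o1,d1),(o2,d2)=a,b
    s=np.linalg.lstsq(np.c_[d1,-d2],o2-o1,rcond=None)[0]
    p,q=o1+s[0]*d1,o2+s[1]*d2; return (p+q)/2,np.linalg.norm(p-q)
def cv(p):
    pass
E
python3 - <<'E'
from h import *
np.set_printoptions(precision=4,suppress=True)
T=lambda t,s:tri(ray('top',*t),ray('scene',*s))
for k,t,s in [('lidL',(169.3,260.8),(166.8,202)),('lidR',(213,227),(223,205)),('sample',(190,243.7),(195,205))]: print(k,*T(t,s))
print('nibs tri',T((327,265),(275.8,272.5)),T((337,267),(282.5,279.5)))
for u,v in [(327,265),(337,267)]: print('nib',onz('top',u,v,.144))
for u,v in [(329.5,230.5),(345.5,232.5)]: print('col',onz('top',u,v,.14))
for u,v in [(285+132/4,215+72/4),(285+108/4,215+212/4),(285+226/4,215+236/4)]: print('foot',onz('top',u,v,.01))
print('button',onz('top',285+210/4,215+147/4,.231),onz('top',285+203/4,215+152/4,.225))
E
```

```text
lidL [0.471  0.3724 0.0674] 0.0010144428690410906
lidR [0.5646 0.2474 0.0731] 0.0001270309565115346
sample [0.5202 0.3153 0.0601] 0.0025986276125319857
nibs tri (array([ 0.4479, -0.0679,  0.1421]), np.float64(0.0005904959219517687)) (array([ 0.4422, -0.0936,  0.1444]), np.float64(0.0006441056079319164))
nib [ 0.4476 -0.0676  0.144 ]
nib [ 0.4419 -0.0935  0.144 ]
col [ 0.5393 -0.0781  0.14  ]
col [ 0.533  -0.1204  0.14  ]
foot [ 0.5494 -0.0578  0.01  ]
foot [ 0.4455 -0.0366  0.01  ]
foot [ 0.4265 -0.1227  0.01  ]
button [ 0.4752 -0.0853  0.231 ] [ 0.4727 -0.0817  0.225 ]
```

```bash
cat >> h.py <<'E'
def psi(st):
    y=R.from_rotvec(st['tcp_rot']).as_matrix()[:,1]; return np.degrees(np.arctan2(-y[0],y[1]))
def go(*tg):  # (x,y,z,psi) -> fractions for the servo, from the present pose
    st=bot.read_state(); M=R.from_rotvec(st['tcp_rot']).as_matrix()
    for x,y,z,p in tg:
        d=M.T@(np.array([x,y,z])-st['tool_pos'])/.5
        print('x %.3f y %.3f z %.3f roll %.3f'%(*d,-((p-psi(st)+180)%360-180)/180))
FK=np.array([.4747,-.0868]); a=np.radians(-12); SX=np.array([np.cos(a),np.sin(a)]); SY=np.array([-np.sin(a),np.cos(a)])
def stp(x,y): return FK+SX*x+SY*y   # stand-frame offset from the fork point
E
python3 - <<'E'
from h import *
print(psi(bot.read_state()))
go((.37,.20,.32,-60),(*FK,.32,-102))
print(onz('top',365,228,.35),onz('top',365,228,.2),onz('top',352,185,.2))
E
```

```text
-13.395080483792965
x -0.627 y -0.788 z -0.178 roll 0.259
x -0.964 y -1.298 z -0.177 roll 0.492
[ 0.51573425 -0.13078979  0.35      ] [ 0.53601533 -0.16081188  0.2       ] [ 0.64803835 -0.13364747  0.2       ]
```

>>> servo_tool:
  targets:
    - {"hand":-1,"x":-0.05,"y":-0.05,"z":-0.08,"roll":0.03}
    - {"hand":-1,"x":-0.627,"y":-0.788,"z":-0.178,"roll":0.259}
    - {"hand":-1,"x":-0.627,"y":-0.788,"z":-0.178,"roll":0.259}
    - {"hand":-1,"x":-0.627,"y":-0.788,"z":-0.178,"roll":0.259}
    - {"hand":-1,"x":-0.627,"y":-0.788,"z":-0.178,"roll":0.259}
    - {"hand":-1,"x":-0.627,"y":-0.788,"z":-0.178,"roll":0.259}
    - {"hand":-1,"x":-0.627,"y":-0.788,"z":-0.178,"roll":0.259}
    - {"hand":-1,"x":-0.627,"y":-0.788,"z":-0.178,"roll":0.259}
    - {"hand":-1,"x":-0.627,"y":-0.788,"z":-0.178,"roll":0.259}
    - {"hand":-1,"x":-0.627,"y":-0.788,"z":-0.178,"roll":0.259}

```text
time: 0.93
tool_pos: [0.3266, 0.293, 0.3075]
tcp_rot: [1.57, 2.721, -0.0]
wrist_force: [1.5, 0.8, -1.0]
width: 1.0
grip_force: 0.0
```

```bash
python3 - <<'E'
from h import *
print(psi(bot.read_state()),bot.read_state()['tool_pos'],bot.read_state()['q'])
go((.37,.20,.32,-60),(*stp(-.03,0),.33,-102))
print(onz('scene',357,318,0))
E
```

```text
-59.978421828974774 [0.32661301 0.29299957 0.30753229] [ 6.74538804e-01 -2.36859462e-01  1.97246212e+00 -1.47976064e-04
  1.40623398e+00  1.50587658e-01]
x -0.204 y -0.018 z -0.025 roll 0.000
x -0.766 y -0.168 z -0.045 roll 0.233
[ 0.56785105 -0.21035988  0.        ]
```

>>> servo_tool:
  targets:
    - {"hand":-1,"x":-0.766,"y":-0.168,"z":-0.045,"roll":0.233}
    - {"hand":-1,"x":-0.766,"y":-0.168,"z":-0.045,"roll":0.233}
    - {"hand":-1,"x":-0.766,"y":-0.168,"z":-0.045,"roll":0.233}
    - {"hand":-1,"x":-0.766,"y":-0.168,"z":-0.045,"roll":0.233}
    - {"hand":-1,"x":-0.766,"y":-0.168,"z":-0.045,"roll":0.233}
    - {"hand":-1,"x":-0.766,"y":-0.168,"z":-0.045,"roll":0.233}
    - {"hand":-1,"x":-0.766,"y":-0.168,"z":-0.045,"roll":0.233}
    - {"hand":-1,"x":-0.766,"y":-0.168,"z":-0.045,"roll":0.233}
    - {"hand":-1,"x":-0.766,"y":-0.168,"z":-0.045,"roll":0.233}
    - {"hand":-1,"x":-0.766,"y":-0.168,"z":-0.045,"roll":0.233}

```text
time: 1.77
tool_pos: [0.4458, -0.0831, 0.33]
tcp_rot: [2.443, 1.973, -0.002]
wrist_force: [0.2, 0.6, 0.4]
width: 1.002
grip_force: 0.0
```

```bash
python3 - <<'E'
from h import *
import cv2,json
st=bot.read_state(); im=read_camera('wrist'); cv2.imwrite('pics/w1.png',im[:,:,::-1])
print(psi(st),st['tool_pos'])
json.dump({k:list(st[k]) for k in('tool_pos','tcp_rot')},open('w1.json','w'))
E
```

```text
-102.15789895131047 [ 0.44580829 -0.0830953   0.3300329 ]
```

View pics/w1.png

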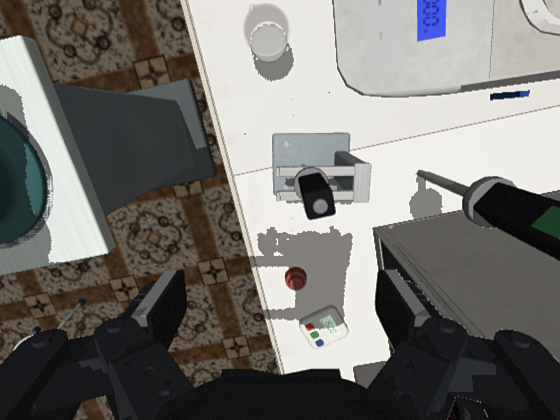

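The wrist view shows the button at (319,207), the prongs level with the image, and the handle top turned by roughly 12°.

```bash
python3 - <<'E'
from h import *
import json,cv2
st={k:np.array(v) for k,v in json.load(open('w1.json')).items()}
im=cv2.imread('pics/w1.png')
m=((im.max(2)<45)[165:225,290:345]).astype('uint8'); n,l,s,c=cv2.connectedComponentsWithStats(m); print(s[1:],c[1:])
print('button',onz('wrist',319,207,.231,st))
P=[onz('wrist',u,v,.225,st) for u,v in [(329,186),(335,212),(308,218)]]
print(P,np.linalg.norm(P[1]-P[0]),np.linalg.norm(P[2]-P[1]), np.degrees(np.arctan2(*(P[1]-P[2])[1::-1])))
for n,(u,v,z) in dict(nibL=(278,167,.144),nibR=(278,196,.144),colL=(370,164,.14),colR=(369,203,.14)).items(): print(n,onz('wrist',u,v,z,st))
cv2.imwrite('pics/w1c.png',cv2.resize(im[120:240,250:400],(750,600),interpolation=cv2.INTER_CUBIC))
E
```

```text
[[   9    8   36   46 1003]] [[25.45663011 28.74675972]]
button [ 0.47480606 -0.0839429   0.231     ]
[array([ 0.48580711, -0.07065296,  0.225     ]), array([ 0.48692324, -0.09256621,  0.225     ]), array([ 0.46489599, -0.09295905,  0.225     ])] 0.02194165025395603 0.022030749513810968 1.0217164408166772
nibL [ 0.44675751 -0.06001814  0.144     ]
nibR [ 0.4402696  -0.08968217  0.144     ]
colL [ 0.5395797  -0.07757677  0.14      ]
colR [ 0.5330563  -0.11860694  0.14      ]
```

View pics/w1c.png

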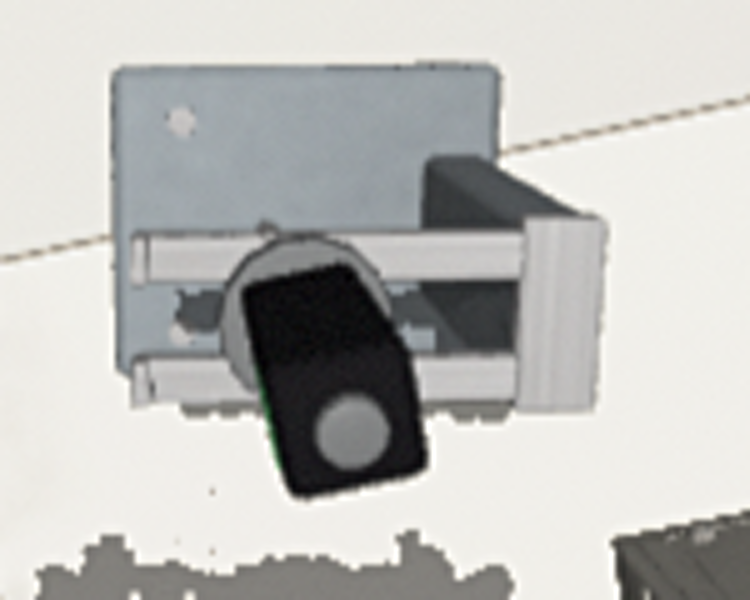

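```bash
python3 - <<'E'
from h import *
go((.475,-.0845,.33,-89.5),(.475,-.0845,.168,-89.5))
E
```

```text
x 0.011 y 0.056 z -0.000 roll -0.071
x 0.012 y 0.056 z 0.324 roll -0.071
```

>>> servo_tool:
  targets:
    - {"hand":-1,"x":0.012,"y":0.056,"z":0,"roll":-0.071}
    - {"hand":-1,"x":0.012,"y":0.056,"z":0,"roll":-0.071}
    - {"hand":-1,"x":0.012,"y":0.056,"z":0.06,"roll":-0.071}
    - {"hand":-1,"x":0.012,"y":0.056,"z":0.12,"roll":-0.071}
    - {"hand":-1,"x":0.012,"y":0.056,"z":0.18,"roll":-0.071}
    - {"hand":-1,"x":0.012,"y":0.056,"z":0.24,"roll":-0.071}
    - {"hand":-1,"x":0.012,"y":0.056,"z":0.29,"roll":-0.071}
    - {"hand":-1,"x":0.012,"y":0.056,"z":0.324,"roll":-0.071}
    - {"hand":-1,"x":0.012,"y":0.056,"z":0.324,"roll":-0.071}
    - {"hand":-1,"x":0.012,"y":0.056,"z":0.324,"roll":-0.071}

```text
time: 2.65
tool_pos: [0.4727, -0.078, 0.167]
tcp_rot: [-2.203, -2.236, 0.003]
wrist_force: [0.1, 0.1, 0.8]
width: 0.999
grip_force: 0.0
```

>>> servo_tool:
  targets:
    - {"hand":1,"x":0,"y":0,"z":0,"roll":0}
    - {"hand":1,"x":0,"y":0,"z":0,"roll":0}
    - {"hand":1,"x":0,"y":0,"z":0,"roll":0}
    - {"hand":1,"x":0,"y":0,"z":0,"roll":0}
    - {"hand":1,"x":0,"y":0,"z":0,"roll":0}
    - {"hand":1,"x":0,"y":0,"z":0,"roll":0}
    - {"hand":1,"x":0,"y":0,"z":0,"roll":0}
    - {"hand":1,"x":0,"y":0,"z":0,"roll":0}
  grip_force: 25

```text
time: 3.32
tool_pos: [0.4747, -0.0788, 0.1692]
tcp_rot: [2.205, 2.236, 0.002]
wrist_force: [0.1, 0.6, 5.5]
width: 0.276
grip_force: 32.5
```

```bash
python3 - <<'E'
from h import *
import cv2
st=bot.read_state(); print(st['tool_pos'],psi(st),st['q'],st['wrist_force'])
im=read_camera('wrist'); st=bot.read_state(); print(st['tool_pos'],psi(st),st['wrist_force'])
s=read_camera('top'); cv2.imwrite('pics/top1.png',s[:,:,::-1])
cv2.imwrite('pics/w2.png',im[:,:,::-1])
E
```

```text
[ 0.47465452 -0.07876422  0.16917269] -89.18247189683142 [-2.16298551e-01 -5.87591587e-02  2.07662395e+00  1.26130669e-04
  1.12195010e+00 -2.30621478e-01] [0.14090214 0.57863229 5.51210935]
[ 0.47466709 -0.07876386  0.16920179] -89.18183886118427 [0.43093552 0.15669194 5.24372172]
```

View pics/w2.png

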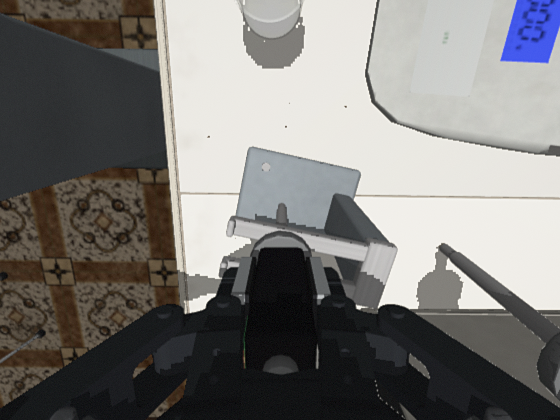

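The handle is gripped between the pads, centred on column 281. The stem tip shows at (281,205) and the button's near edge at (280,356).

```bash
python3 - <<'E'
from h import *
st=bot.read_state()
# collar's near edge (+18 mm toward +y): top edge of collar z~.150
for n,u,v,z in [('collar near top edge',280,233,.148),('stem end',281,207,.040),('button near edge',280,356,.231),('handle top near edge',280,378,.225),('handle bottom near edge',281,249,.150)]: print(n,onz('wrist',u,v,z,st))
E
```

```text
collar near top edge [ 0.47293645 -0.06548011  0.148     ]
stem end [ 0.47390848 -0.08152389  0.04      ]
button near edge [ 0.47313158 -0.07402645  0.231     ]
handle top near edge [ 0.47330711 -0.08800313  0.225     ]
handle bottom near edge [ 0.4735892  -0.07394236  0.15      ]
```

>>> servo_tool:
  targets:
    - {"hand":0,"x":0,"y":0,"z":0,"roll":0}
    - {"hand":0,"x":0,"y":0,"z":0,"roll":0}
    - {"hand":0,"x":-0.01,"y":0,"z":0,"roll":0}
    - {"hand":0,"x":-0.01,"y":0,"z":0,"roll":0}
    - {"hand":1,"x":-0.01,"y":0,"z":-0.002,"roll":0}
    - {"hand":1,"x":-0.01,"y":0,"z":-0.002,"roll":0}
    - {"hand":1,"x":-0.01,"y":0,"z":-0.002,"roll":0}
    - {"hand":1,"x":-0.01,"y":0,"z":-0.002,"roll":0}
    - {"hand":1,"x":-0.01,"y":0,"z":-0.002,"roll":0}
    - {"hand":1,"x":-0.01,"y":0,"z":-0.002,"roll":0}
  grip_force: 50

```text
time: 4.25
tool_pos: [0.4739, -0.0837, 0.1691]
tcp_rot: [-2.205, -2.237, 0.0]
wrist_force: [-0.4, -0.5, -0.2]
width: 0.276
grip_force: 50.3
```

>>> servo_tool:
  targets:
    - {"hand":1,"x":0,"y":0,"z":-0.06,"roll":0}
    - {"hand":1,"x":0,"y":0,"z":-0.12,"roll":0}
    - {"hand":1,"x":0,"y":0,"z":-0.18,"roll":0}
    - {"hand":1,"x":0,"y":0,"z":-0.24,"roll":0}
    - {"hand":1,"x":0,"y":0,"z":-0.26,"roll":0}
    - {"hand":1,"x":0,"y":0,"z":-0.26,"roll":0.035}
    - {"hand":1,"x":0,"y":0,"z":-0.26,"roll":0.071}
    - {"hand":1,"x":0,"y":0,"z":-0.26,"roll":0.071}
    - {"hand":1,"x":0,"y":0,"z":-0.26,"roll":0.071}

```text
time: 5.0
tool_pos: [0.4734, -0.0834, 0.2978]
tcp_rot: [-2.436, -1.981, 0.002]
wrist_force: [-0.7, 0.6, -2.1]
width: 0.272
grip_force: 50.5
```

```bash
python3 - <<'E'
from h import *
st=bot.read_state(); print(st['time'],st['tool_pos'],psi(st),st['wrist_force'],st['width'])
f0=np.array([.475,-.084]); 
z=lambda y,zz:(*(f0+SX*-.022+SY*y),zz,-102)
go(z(-.034,st['tool_pos'][2]),z(-.034,.228),z(-.018,.228),z(.052,.228))
E
```

```text
5.0 [ 0.47335851 -0.08341168  0.29781997] -101.77621685618374 [-0.73127023  0.58310457 -2.08093739] 0.2716572536240542
x -0.068 y -0.041 z 0.000 roll 0.001
x -0.068 y -0.041 z 0.140 roll 0.001
x -0.036 y -0.040 z 0.140 roll 0.001
x 0.104 y -0.040 z 0.140 roll 0.001
```

>>> servo_tool:
  targets:
    - {"hand":1,"x":-0.035,"y":-0.02,"z":0,"roll":0}
    - {"hand":1,"x":-0.068,"y":-0.041,"z":0,"roll":0}
    - {"hand":1,"x":-0.068,"y":-0.041,"z":0,"roll":0}
    - {"hand":1,"x":-0.068,"y":-0.041,"z":0.05,"roll":0}
    - {"hand":1,"x":-0.068,"y":-0.041,"z":0.1,"roll":0}
    - {"hand":1,"x":-0.068,"y":-0.041,"z":0.14,"roll":0}
    - {"hand":1,"x":-0.068,"y":-0.041,"z":0.14,"roll":0}
    - {"hand":1,"x":-0.05,"y":-0.041,"z":0.14,"roll":0}
    - {"hand":1,"x":-0.036,"y":-0.041,"z":0.14,"roll":0}
    - {"hand":1,"x":-0.02,"y":-0.041,"z":0.14,"roll":0}
  grip_force: 22

```text
time: 5.83
tool_pos: [0.4525, -0.0897, 0.2305]
tcp_rot: [2.437, 1.977, -0.002]
wrist_force: [-1.2, -4.5, -2.9]
width: 0.276
grip_force: 50.3
```

```bash
python3 - <<'E'
from h import *
st=bot.read_state(); print(st['time'],st['tool_pos'],psi(st),st['wrist_force'],st['torque'],st['width'],st['grip_force'])
f0=np.array([.475,-.084]); d=st['tool_pos'][:2]-f0; print(d@SX,d@SY)
E
```

```text
5.8333 [ 0.45249916 -0.08967057  0.23046021] -101.89821373737487 [-1.2063748  -4.54712941 -2.86413198] [-1.09437325  0.35532846  0.03846123] 0.275582756762374 50.27471959590912
-0.020830165216295916 -0.01022484497220771
```

>>> servo_tool:
  targets:
    - {"hand":1,"x":0.02,"y":0,"z":0,"roll":0}
    - {"hand":1,"x":0.04,"y":0,"z":0,"roll":0}
    - {"hand":1,"x":0.055,"y":0,"z":0,"roll":0}
    - {"hand":1,"x":0.055,"y":0,"z":0,"roll":0}
  grip_force: 22

```text
time: 6.17
tool_pos: [0.4586, -0.0608, 0.2305]
tcp_rot: [2.438, 1.98, 0.003]
wrist_force: [-1.1, -1.8, 0.5]
width: 0.278
grip_force: 50.4
```

```bash
python3 - <<'E'
from h import *
import cv2
st=bot.read_state(); print(st['time'],st['tool_pos'],psi(st),st['wrist_force'],st['torque'],st['width'],st['grip_force'])
f0=np.array([.475,-.084]); d=st['tool_pos'][:2]-f0; print(d@SX,d@SY)
w=read_camera('wrist');s=read_camera('scene')
cv2.imwrite('pics/p3.png',np.hstack([cv2.resize(w,(400,300)),cv2.resize(s[170:320,220:420],(400,300))])[:,:,::-1])
E
```

```text
6.1667 [ 0.45856923 -0.06080762  0.23050152] -101.84859433006444 [-1.12861884 -1.79032772  0.49947278] [-0.56050659  0.2361268   0.01117866] 0.2782501781576721 50.43776214122772
-0.020893683612398118 0.019269421910605062
```

View pics/p3.png

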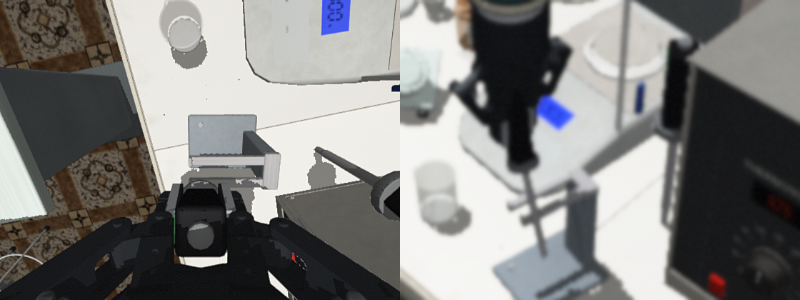

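The probe is pivoting in the grip as planned: the stem leans against the prong's outer side. I'll keep pushing.

>>> servo_tool:
  targets:
    - {"hand":1,"x":0.02,"y":0,"z":0,"roll":0}
    - {"hand":1,"x":0.04,"y":0,"z":0,"roll":0}
    - {"hand":1,"x":0.06,"y":0,"z":0,"roll":0}
    - {"hand":1,"x":0.072,"y":0,"z":0,"roll":0}
    - {"hand":1,"x":0.072,"y":0,"z":0,"roll":0}
    - {"hand":1,"x":0.072,"y":0,"z":0,"roll":0}
  grip_force: 50

```text
time: 6.77
tool_pos: [0.4654, -0.0262, 0.2296]
tcp_rot: [-2.44, -1.979, -0.002]
wrist_force: [-0.8, -0.9, 0.2]
width: 0.278
grip_force: 50.0
```

```bash
python3 - <<'E'
from h import *
import cv2
st=bot.read_state(); print(st['time'],st['tool_pos'],psi(st),st['wrist_force'],st['torque'],st['q'])
f0=np.array([.475,-.084]); d=st['tool_pos'][:2]-f0; print(d@SX,d@SY)
w=read_camera('wrist');s=read_camera('scene')
cv2.imwrite('pics/w4.png',w[:,:,::-1]);cv2.imwrite('pics/s4.png',s[:,:,::-1])
cv2.imwrite('pics/p4.png',np.hstack([cv2.resize(w,(400,300)),cv2.resize(s[170:320,220:420],(400,300))])[:,:,::-1])
E
```

```text
6.7667 [ 0.46536441 -0.02615204  0.22958797] -101.91325398163296 [-0.80210935 -0.89244576  0.21048428] [-0.38225815  0.17555845 -0.04872956] [-1.10576278e-01 -1.39332291e-01  2.03406791e+00  1.39932601e-03
  1.24625326e+00  9.69030924e-02]
-0.021452298608221843 0.05458049422135812
```

View pics/p4.png

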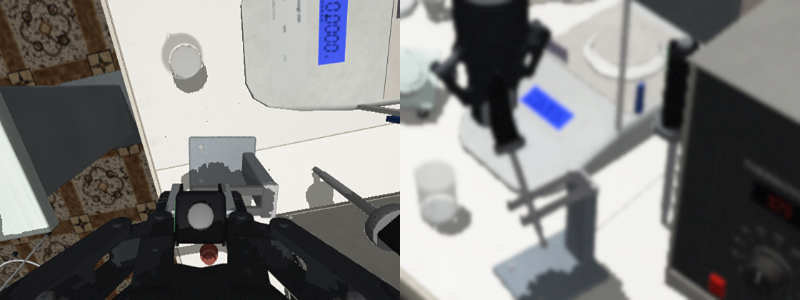

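```bash
python3 - <<'E'
from h import *
st=bot.read_state(); M=R.from_rotvec(st['tcp_rot']).as_matrix(); p=st['tool_pos']
def pl(n,u,v):
    o,d=ray(n,u,v,st); t=((p-o)@M[:,1])/(d@M[:,1]); return M.T@(o+t*d-p)
A,B=pl('scene',277.5,246),pl('scene',292.5,292.5); print(A,B,np.degrees(np.arctan2((A-B)[0],-(A-B)[2])))
o,d=ray('wrist',280,304,st); o=M.T@(o-p); d=M.T@d; g=np.array([0,0,-.0205])
for th in (28,31,34,37):
    t=np.radians(th); b=g+.042*np.array([np.sin(t),0,-np.cos(t)]); s=(b-o)@d/(d@d); print(th,b-o-s*d)
# targets at the tin
O=np.array([.5357,.3233,.0383]); ax=np.array([-.459,-.344,.819])
P=lambda s:O+ax*s
for s in (.06,.03,.015): print(P(s))
E
```

```text
[-4.01796824e-02  1.59411601e-17  1.46847633e-02] [-9.59093088e-02  5.22992023e-17  1.08033744e-01] 30.83733048920881
28 [4.49900195e-05 1.35771298e-03 3.35563481e-05]
31 [0.00189453 0.00135736 0.00121677]
34 [0.00374678 0.00135735 0.00240173]
37 [0.00559669 0.00135768 0.00358518]
[0.50816 0.30266 0.08744]
[0.52193 0.31298 0.06287]
[0.528815 0.31814  0.050585]
```

>>> servo_tool:
  targets:
    - {"hand":1,"x":0,"y":0,"z":-0.06,"roll":0}
    - {"hand":1,"x":0,"y":0,"z":-0.12,"roll":0}
    - {"hand":1,"x":0,"y":0,"z":-0.18,"roll":0}
    - {"hand":1,"x":0,"y":0,"z":-0.23,"roll":0}
    - {"hand":1,"x":0,"y":0,"z":-0.23,"roll":-0.04}
    - {"hand":1,"x":0,"y":0,"z":-0.23,"roll":-0.08}
    - {"hand":1,"x":0,"y":0,"z":-0.23,"roll":-0.12}
    - {"hand":1,"x":0,"y":0,"z":-0.23,"roll":-0.16}
    - {"hand":1,"x":0,"y":0,"z":-0.23,"roll":-0.2}
    - {"hand":1,"x":0,"y":0,"z":-0.23,"roll":-0.24}
  grip_force: 80

```text
time: 7.7
tool_pos: [0.4649, -0.0265, 0.3437]
tcp_rot: [-1.538, -2.738, -0.003]
wrist_force: [-0.2, -0.7, -2.6]
width: 0.27
grip_force: 81.0
```

```bash
python3 - <<'E'
from h import *
go((.40,.22,.34,36.9))
st=bot.read_state(); print(st['tool_pos'],psi(st),st['q'],st['wrist_force'])
E
```

```text
x 0.488 y 0.146 z 0.008 roll -0.531
[ 0.46487812 -0.02646776  0.34367343] -58.64900343564737 [-0.11189452 -0.19164361  1.8715618   0.00204421  1.46234043 -0.6592953 ] [-0.20525218 -0.65174576 -2.62868675]
```

>>> servo_tool:
  targets:
    - {"hand":1,"x":0.06,"y":0.02,"z":0.008,"roll":-0.04}
    - {"hand":1,"x":0.12,"y":0.04,"z":0.008,"roll":-0.08}
    - {"hand":1,"x":0.18,"y":0.06,"z":0.008,"roll":-0.12}
    - {"hand":1,"x":0.24,"y":0.08,"z":0.008,"roll":-0.16}
    - {"hand":1,"x":0.3,"y":0.1,"z":0.008,"roll":-0.2}
    - {"hand":1,"x":0.36,"y":0.11,"z":0.008,"roll":-0.24}
    - {"hand":1,"x":0.42,"y":0.13,"z":0.008,"roll":-0.28}
    - {"hand":1,"x":0.48,"y":0.146,"z":0.008,"roll":-0.32}
    - {"hand":1,"x":0.488,"y":0.146,"z":0.008,"roll":-0.36}
    - {"hand":1,"x":0.488,"y":0.146,"z":0.008,"roll":-0.4}

```text
time: 8.53
tool_pos: [0.4005, 0.2221, 0.3396]
tcp_rot: [0.361, -3.119, -0.003]
wrist_force: [0.9, -0.6, -2.9]
width: 0.268
grip_force: 81.0
```

>>> servo_tool:
  targets:
    - {"hand":1,"x":0,"y":0,"z":0,"roll":-0.04}
    - {"hand":1,"x":0,"y":0,"z":0,"roll":-0.08}
    - {"hand":1,"x":0,"y":0,"z":0,"roll":-0.12}
    - {"hand":1,"x":0,"y":0,"z":0,"roll":-0.131}
    - {"hand":1,"x":0,"y":0,"z":0,"roll":-0.131}

```text
time: 8.95
tool_pos: [0.4014, 0.2201, 0.3397]
tcp_rot: [0.977, -2.985, -0.002]
wrist_force: [-0.4, -0.2, -1.5]
width: 0.269
grip_force: 81.0
```

```bash
python3 - <<'E'
from h import *
import cv2,json
st=bot.read_state(); print(st['tool_pos'],psi(st),st['q'],st['wrist_force'],st['time'])
w=read_camera('wrist');s=read_camera('scene');t=read_camera('top')
for n,i in zip('wst',(w,s,t)): cv2.imwrite(f'pics/{n}5.png',i[:,:,::-1])
M=R.from_rotvec(st['tcp_rot']).as_matrix();p=st['tool_pos']
def proj(n,P):
    i=camera_info(n); 
    if n=='wrist': T=np.linalg.inv(i['T_tool_cam']); c=T[:3,:3]@(M.T@(P-p))+T[:3,3]
    else: c=R.from_rotvec(i['orientation']).as_matrix().T@(P-i['eye'])
    return i['fx']*c[0]/c[2]+i['cx'],i['fy']*c[1]/c[2]+i['cy']
for th in (30,34,38):
    a=np.radians(th); tip=np.array([-.164*np.sin(a),0,-.0205+.164*np.cos(a)]); print(th,[np.round(proj(n,p+M@tip),1) for n in('scene','top','wrist')])
u,v=map(int,proj('scene',p+M@np.array([-.092,0,.113]))); a=s[v-50:v+50,u-70:u+63]; b=t
u2,v2=map(int,proj('top',p+M@np.array([-.092,0,.113]))); b=t[v2-50:v2+50,u2-70:u2+63]; print('crop origins',u-70,v-50,u2-70,v2-50)
r=lambda x:cv2.resize(x,(400,300),interpolation=cv2.INTER_CUBIC)
cv2.imwrite('pics/c5.png',np.vstack([np.hstack([r(a),r(b)]),np.hstack([r(w),r(w[60:270,140:420])])])[:,:,::-1])
E
```

```text
[0.40141572 0.22007376 0.33969251] 36.25480029674357 [ 4.45793752e-01 -2.06659215e-01  1.89094999e+00  1.69487877e-03
  1.45806654e+00 -1.75795991e+00] [-0.43056177 -0.23675089 -1.50636355] 8.95
30 [array([181.8, 174.4]), array([193.3, 257.9]), array([279.6, 293.2])]
34 [array([182.6, 170. ]), array([190.4, 254.6]), array([279.6, 306.1])]
38 [array([183.3, 165.4]), array([187.6, 251.4]), array([279.6, 319.3])]
crop origins 112 119 120 204
```

View pics/c5.png

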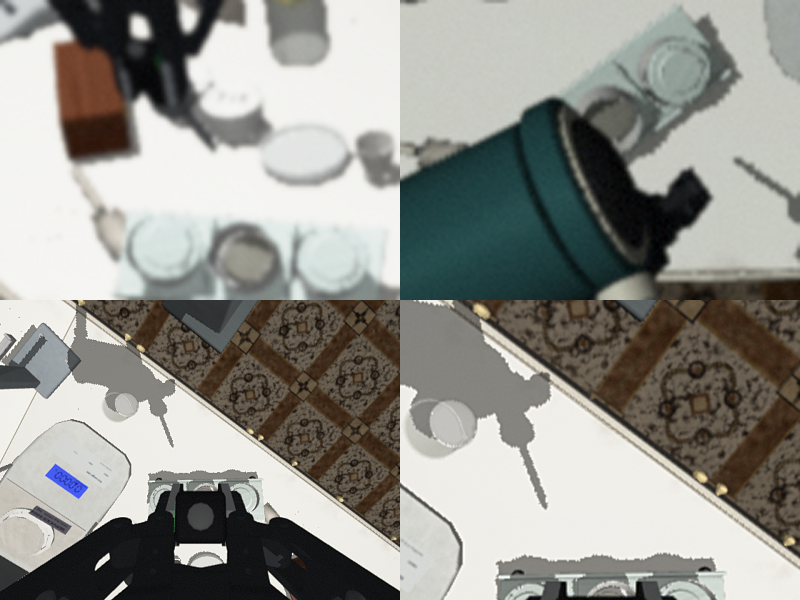

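The scene view puts the tip at about (183,168), which fits a lean of about 35°. The wrist view shows the button at (280,300), and the shadow confirms the lean direction. I'll go to the hover pose next.

```bash
cat >> h.py <<'E'
O=np.array([.5357,.3233,.0383]); AX=np.array([-.459,-.344,.819]); TIP=np.array([-.0948,0,.1133])
def tin(s):
    a=np.radians(36.9); M=np.array([[-np.cos(a),-np.sin(a),0],[-np.sin(a),np.cos(a),0],[0,0,-1]]).T
    M=np.c_[[-np.cos(a),-np.sin(a),0],[-np.sin(a),np.cos(a),0],[0,0,-1]]
    return (*(O+AX*s-M@TIP),36.9)
E
python3 - <<'E'
from h import *
print(tin(.09)); go(tin(.13),tin(.09),tin(.05))
E
```

```text
(np.float64(0.41857989437542376), np.float64(0.2354201626391062), np.float64(0.22531), 36.9)
x 0.000 y 0.005 z 0.164 roll -0.004
x -0.046 y 0.005 z 0.229 roll -0.004
x -0.092 y 0.006 z 0.295 roll -0.004
```

>>> servo_tool:
  targets:
    - {"hand":1,"x":0,"y":0.005,"z":0.06,"roll":-0.004}
    - {"hand":1,"x":0,"y":0.005,"z":0.12,"roll":-0.004}
    - {"hand":1,"x":0,"y":0.005,"z":0.164,"roll":-0.004}
    - {"hand":1,"x":-0.023,"y":0.005,"z":0.197,"roll":-0.004}
    - {"hand":1,"x":-0.046,"y":0.005,"z":0.229,"roll":-0.004}
    - {"hand":1,"x":-0.046,"y":0.005,"z":0.229,"roll":-0.004}
    - {"hand":1,"x":-0.046,"y":0.005,"z":0.229,"roll":-0.004}

```text
time: 9.68
tool_pos: [0.4182, 0.235, 0.2246]
tcp_rot: [0.993, -2.977, 0.0]
wrist_force: [0.3, -1.0, -2.0]
width: 0.267
grip_force: 81.1
```

```bash
python3 - <<'E'
from h import *
import cv2
st=bot.read_state(); print(st['tool_pos'],psi(st),st['wrist_force'],st['time'])
s=read_camera('scene');t=read_camera('top');w=read_camera('wrist')
for n,i in zip('st',(s,t)): cv2.imwrite(f'pics/{n}6.png',i[:,:,::-1])
r=lambda x:cv2.resize(x,(400,300),interpolation=cv2.INTER_CUBIC)
cv2.imwrite('pics/c6.png',np.vstack([np.hstack([r(s[140:215,145:245]),r(t[205:280,140:240])]),np.hstack([r(s[160:210,165:232]),r(w)])])[:,:,::-1])
M=R.from_rotvec(st['tcp_rot']).as_matrix();p=st['tool_pos']; P=p+M@TIP; print('tip est',P, 'axis pt',O+AX*.09)
i=camera_info('scene')
for Q in (P,O+AX*.036,O+AX*.020):
    c=R.from_rotvec(i['orientation']).as_matrix().T@(Q-i['eye']); print(i['fx']*c[0]/c[2]+i['cx'],i['fy']*c[1]/c[2]+i['cy'])
E
```

```text
[0.4181976  0.23502911 0.22455186] 36.89492097983112 [ 0.28846791 -0.98992734 -1.95793526] 9.6833
tip est [0.49366961 0.29181165 0.11095764] axis pt [0.49439 0.29234 0.11201]
189.86089429125784 199.07327297064188
194.8934619928151 203.77593792591753
196.30228093883557 205.2535751702262
```

View pics/c6.png

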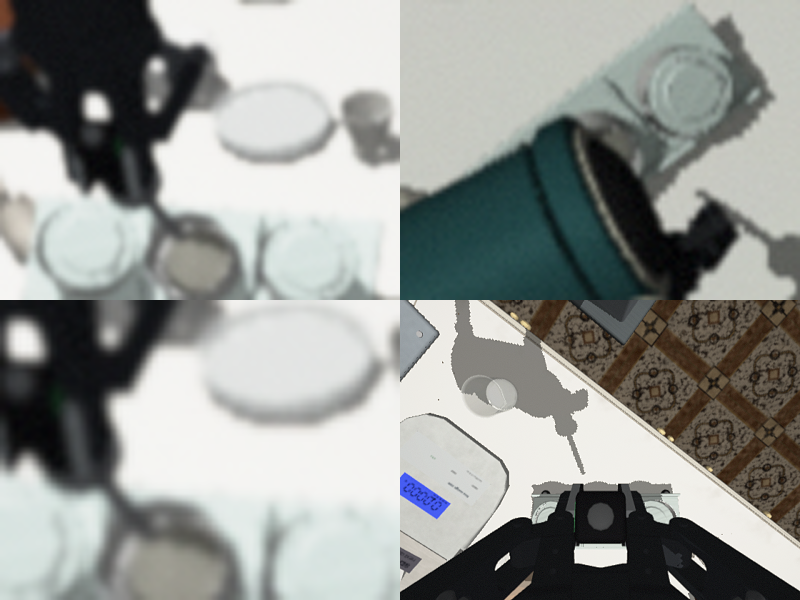

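The tip appears at about scene pixel (190,198), as predicted and in line with the open tin's axis; the disc is at about (194,205). Moving in along the axis.

>>> servo_tool:
  targets:
    - {"hand":1,"x":-0.012,"y":0,"z":0.016,"roll":0}
    - {"hand":1,"x":-0.024,"y":0,"z":0.033,"roll":0}
    - {"hand":1,"x":-0.035,"y":0,"z":0.05,"roll":0}
    - {"hand":1,"x":-0.046,"y":0,"z":0.066,"roll":0}
    - {"hand":1,"x":-0.056,"y":0,"z":0.08,"roll":0}
    - {"hand":1,"x":-0.065,"y":0,"z":0.093,"roll":0}
    - {"hand":1,"x":-0.065,"y":0,"z":0.093,"roll":0}
    - {"hand":1,"x":-0.065,"y":0,"z":0.093,"roll":0}

```text
time: 10.5
tool_pos: [0.4446, 0.2548, 0.1783]
tcp_rot: [0.995, -2.978, 0.0]
wrist_force: [-0.4, -0.5, -1.2]
width: 0.27
grip_force: 81.1
```

```bash
cat >> h.py <<'E'
def feel(n=5):
    A=[]
    for _ in range(n): read_camera('wrist'); s=bot.read_state(); A.append([*s['wrist_force'],*s['torque'],*s['tool_pos'],s['wrist_force']@AX])
    A=np.array(A); m=A.mean(0); M=R.from_rotvec(s['tcp_rot']).as_matrix()
    print('t %.2f'%s['time'],'F',m[:3].round(2),'Tq',m[3:6].round(3),'along %.2f sd %.2f'%(m[9],A[:,9].std()),'tip-O along/lat',[(M@TIP+m[6:9]-O)@v for v in (AX,[-.6,.8,0],np.cross([-.6,.8,0],AX))])
E
python3 -c "
from h import *
feel()"
```

```text
t 10.75 F [-0.11  0.23 -1.7 ] Tq [-0.053  0.048 -0.019] along -1.43 sd 0.53 tip-O along/lat [np.float64(0.033604057853147226), np.float64(-0.00024873732400097076), np.float64(0.0007246630574861447)]
```

>>> servo_tool:
  targets:
    - {"hand":1,"x":-0.0023,"y":0,"z":0.0033,"roll":0}
    - {"hand":1,"x":-0.0046,"y":0,"z":0.0066,"roll":0}
    - {"hand":1,"x":-0.0046,"y":0,"z":0.0066,"roll":0}

```text
time: 11.0
tool_pos: [0.4467, 0.2562, 0.1757]
tcp_rot: [-0.995, 2.98, 0.0]
wrist_force: [-0.1, -0.2, -1.4]
width: 0.27
grip_force: 81.1
```

```bash
python3 -c "
from h import *
feel()"
```

```text
t 11.25 F [ 0.32  0.04 -1.58] Tq [-0.011  0.036  0.023] along -1.45 sd 0.51 tip-O along/lat [np.float64(0.029413238030278278), np.float64(-0.00018288121872049937), np.float64(0.00022839045782993908)]
```

>>> servo_tool:
  targets:
    - {"hand":1,"x":-0.0023,"y":0,"z":0.0033,"roll":0}
    - {"hand":1,"x":-0.0046,"y":0,"z":0.0066,"roll":0}
    - {"hand":1,"x":-0.0046,"y":0,"z":0.0066,"roll":0}

```text
time: 11.5
tool_pos: [0.4486, 0.2576, 0.1721]
tcp_rot: [0.995, -2.979, 0.0]
wrist_force: [-0.2, 0.8, -2.6]
width: 0.271
grip_force: 81.1
```

```bash
python3 -c "
from h import *
feel()"
```

```text
t 11.75 F [ 0.04 -0.06 -1.94] Tq [-0.038  0.039  0.016] along -1.58 sd 0.35 tip-O along/lat [np.float64(0.02530194320866619), np.float64(-0.00016363363527833758), np.float64(0.00017039195472204685)]
```

>>> servo_tool:
  targets:
    - {"hand":1,"x":-0.0023,"y":0,"z":0.0033,"roll":0}
    - {"hand":1,"x":-0.0046,"y":0,"z":0.0066,"roll":0}
    - {"hand":1,"x":-0.0046,"y":0,"z":0.0066,"roll":0}

```text
time: 12.0
tool_pos: [0.4505, 0.259, 0.1692]
tcp_rot: [0.995, -2.98, 0.0]
wrist_force: [-0.9, -1.1, -0.0]
width: 0.268
grip_force: 81.1
```

```bash
python3 -c "
from h import *
feel()"
```

```text
t 12.25 F [-1.17 -1.12  0.46] Tq [-0.112  0.144  0.019] along 1.30 sd 0.48 tip-O along/lat [np.float64(0.021482570670737215), np.float64(-0.00020970119645109548), np.float64(0.00048255067364377617)]
```

Contact: the force rose by about 2.8 N, so the tip is about 2.7 mm in. I'll go 3.3 mm further.

>>> servo_tool:
  targets:
    - {"hand":1,"x":-0.0019,"y":0,"z":0.0027,"roll":0}
    - {"hand":1,"x":-0.0038,"y":0,"z":0.0054,"roll":0}
    - {"hand":1,"x":-0.0038,"y":0,"z":0.0054,"roll":0}

```text
time: 12.5
tool_pos: [0.452, 0.2601, 0.1665]
tcp_rot: [0.995, -2.98, 0.0]
wrist_force: [-1.5, -1.0, 1.9]
width: 0.269
grip_force: 81.2
```

```bash
python3 -c "
from h import *
feel(8)"
```

```text
t 12.90 F [-1.52 -1.14  1.92] Tq [-0.153  0.216  0.019] along 2.67 sd 0.35 tip-O along/lat [np.float64(0.018147089006971817), np.float64(-0.00019908161414863325), np.float64(0.00035858739608522934)]
```

>>> servo_tool:
  targets:
    - {"hand":1,"x":-0.0008,"y":0,"z":0.0011,"roll":0}
    - {"hand":1,"x":-0.0008,"y":0,"z":0.0011,"roll":0}
    - {"hand":1,"x":-0.0008,"y":0,"z":0.0011,"roll":0}
    - {"hand":1,"x":-0.0008,"y":0,"z":0.0011,"roll":0}
    - {"hand":1,"x":-0.0008,"y":0,"z":0.0011,"roll":0}
    - {"hand":1,"x":-0.0008,"y":0,"z":0.0011,"roll":0}
    - {"hand":1,"x":-0.0008,"y":0,"z":0.0011,"roll":0}
    - {"hand":1,"x":-0.0008,"y":0,"z":0.0011,"roll":0}
    - {"hand":1,"x":-0.0008,"y":0,"z":0.0011,"roll":0}
    - {"hand":1,"x":-0.0008,"y":0,"z":0.0011,"roll":0}

```text
time: 13.73
tool_pos: [0.4523, 0.2603, 0.1661]
tcp_rot: [-0.995, 2.98, 0.0]
wrist_force: [-1.7, -2.1, 2.7]
width: 0.277
grip_force: 81.2
```

>>> servo_tool:
  targets:
    - {"hand":1,"x":0,"y":0,"z":0,"roll":0}
    - {"hand":1,"x":0,"y":0,"z":0,"roll":0}
    - {"hand":1,"x":0,"y":0,"z":0,"roll":0}
    - {"hand":1,"x":0,"y":0,"z":0,"roll":0}
    - {"hand":1,"x":0,"y":0,"z":0,"roll":0}
    - {"hand":1,"x":0,"y":0,"z":0,"roll":0}
    - {"hand":1,"x":0,"y":0,"z":0,"roll":0}
    - {"hand":1,"x":0,"y":0,"z":0,"roll":0}
    - {"hand":1,"x":0,"y":0,"z":0,"roll":0}
    - {"hand":1,"x":0,"y":0,"z":0,"roll":0}

```text
time: 14.57
tool_pos: [0.4523, 0.2604, 0.1661]
tcp_rot: [-0.995, 2.98, 0.0]
wrist_force: [-2.8, -2.8, 2.5]
width: 0.272
grip_force: 81.2
```

```bash
python3 -c "
from h import *
feel(20)"
```

```text
t 15.57 F [-1.96 -1.34  2.52] Tq [-0.195  0.23   0.001] along 3.42 sd 0.45 tip-O along/lat [np.float64(0.017398732883697914), np.float64(-0.00018285609592583185), np.float64(0.00031254932507795985)]
```

Held steady for about 2.6 s at about 6 mm of travel. Retracting now; next I'll straighten the probe against the column's side face.

>>> servo_tool:
  targets:
    - {"hand":1,"x":0.012,"y":0,"z":-0.0164,"roll":0}
    - {"hand":1,"x":0.03,"y":0,"z":-0.041,"roll":0}
    - {"hand":1,"x":0.058,"y":0,"z":-0.082,"roll":0}
    - {"hand":1,"x":0.087,"y":0,"z":-0.123,"roll":0}
    - {"hand":1,"x":0.115,"y":0,"z":-0.164,"roll":0}
    - {"hand":1,"x":0.115,"y":0,"z":-0.24,"roll":0}
    - {"hand":1,"x":0.115,"y":0,"z":-0.32,"roll":0}
    - {"hand":1,"x":0.115,"y":0,"z":-0.4,"roll":0.02}
    - {"hand":1,"x":0.115,"y":0,"z":-0.4,"roll":0.05}
    - {"hand":1,"x":0.115,"y":0,"z":-0.4,"roll":0.09}

```text
time: 16.4
tool_pos: [0.4075, 0.2265, 0.3703]
tcp_rot: [-0.558, 3.084, 0.004]
wrist_force: [-0.3, 0.5, -3.1]
width: 0.269
grip_force: 81.0
```

```bash
cat >> h.py <<'E'
F0=np.array([.475,-.084])
def fk(x,y,z,p=-102): return (*(F0+SX*x+SY*y),z,p)
def where():
    st=bot.read_state(); d=st['tool_pos'][:2]-F0; print('t %.2f'%st['time'],'stand xy',d@SX,d@SY,'z',st['tool_pos'][2],'psi %.1f'%psi(st),'F',st['wrist_force'].round(1),'T',st['torque'].round(2))
E
python3 -c "
from h import *
where(); go(fk(.055,.129,.36),fk(.055,.129,.222))"
```

```text
t 16.40 stand xy -0.13053026237516702 0.2896781440256295 z 0.37031547424940214 psi 20.5 F [-0.3  0.5 -3.1] T [-0.01  0.07  0.05]
x -0.140 y -0.470 z 0.021 roll 0.681
x -0.138 y -0.471 z 0.297 roll 0.681
```

>>> servo_tool:
  targets:
    - {"hand":1,"x":0,"y":-0.07,"z":0,"roll":0.04}
    - {"hand":1,"x":0,"y":-0.14,"z":0,"roll":0.08}
    - {"hand":1,"x":-0.02,"y":-0.21,"z":0,"roll":0.12}
    - {"hand":1,"x":-0.04,"y":-0.28,"z":0,"roll":0.16}
    - {"hand":1,"x":-0.06,"y":-0.34,"z":0,"roll":0.2}
    - {"hand":1,"x":-0.08,"y":-0.4,"z":0,"roll":0.24}
    - {"hand":1,"x":-0.1,"y":-0.45,"z":0,"roll":0.28}
    - {"hand":1,"x":-0.12,"y":-0.47,"z":0,"roll":0.32}
    - {"hand":1,"x":-0.14,"y":-0.47,"z":0.01,"roll":0.36}
    - {"hand":1,"x":-0.14,"y":-0.47,"z":0.02,"roll":0.4}

```text
time: 17.23
tool_pos: [0.5566, 0.0303, 0.3555]
tcp_rot: [1.36, 2.832, 0.001]
wrist_force: [-0.6, 1.4, -2.0]
width: 0.273
grip_force: 80.9
```

>>> servo_tool:
  targets:
    - {"hand":1,"x":0,"y":0,"z":0,"roll":0.04}
    - {"hand":1,"x":0,"y":0,"z":0,"roll":0.08}
    - {"hand":1,"x":0,"y":0,"z":0,"roll":0.12}
    - {"hand":1,"x":0,"y":0,"z":0,"roll":0.16}
    - {"hand":1,"x":0,"y":0,"z":0,"roll":0.2}
    - {"hand":1,"x":0,"y":0,"z":0,"roll":0.24}
    - {"hand":1,"x":0,"y":0,"z":0,"roll":0.28}
    - {"hand":1,"x":0,"y":0,"z":0,"roll":0.28}
    - {"hand":1,"x":0,"y":0,"z":0,"roll":0.28}

```text
time: 17.98
tool_pos: [0.5548, 0.031, 0.3558]
tcp_rot: [-2.425, -1.997, 0.0]
wrist_force: [0.4, -0.0, -1.9]
width: 0.269
grip_force: 81.0
```

```bash
python3 -c "
from h import *
where(); go(fk(.055,.129,.36),fk(.055,.129,.222)); st=bot.read_state();print(st['q'])
i=camera_info('scene'); M=R.from_rotvec(st['tcp_rot']).as_matrix()
import cv2
s=read_camera('scene');cv2.imwrite('pics/s7.png',s[:,:,::-1])
for T in (TIP,TIP*.85+[0,0,-.003]):
    c=R.from_rotvec(i['orientation']).as_matrix().T@(st['tool_pos']+M@T-i['eye']); print(i['fx']*c[0]/c[2]+i['cx'],i['fy']*c[1]/c[2]+i['cy'])
"
```

```text
t 17.98 stand xy 0.05420199490246838 0.12904048481489355 z 0.3558309270387872 psi -101.1 F [ 0.4 -0.  -1.9] T [ 0.06 -0.03 -0.02]
x -0.000 y 0.002 z -0.008 roll 0.005
x -0.000 y 0.002 z 0.268 roll 0.005
[ 1.07912319e-02 -1.51975065e-02  1.69006278e+00  1.79999053e-04
  1.46690619e+00  2.03920740e-01]
302.4752888072952 216.6303668137761
298.6648684383698 205.90483900401952
```

>>> servo_tool:
  targets:
    - {"hand":0.55,"x":0,"y":0.002,"z":0.06,"roll":0.005}
    - {"hand":0.55,"x":0,"y":0.002,"z":0.12,"roll":0.005}
    - {"hand":0.55,"x":0,"y":0.002,"z":0.17,"roll":0.005}
    - {"hand":0.55,"x":0,"y":0.002,"z":0.21,"roll":0.005}
    - {"hand":0.55,"x":0,"y":0.002,"z":0.25,"roll":0.005}
    - {"hand":0.55,"x":0,"y":0.002,"z":0.268,"roll":0.005}
    - {"hand":0.55,"x":0,"y":0.002,"z":0.268,"roll":0.005}
  grip_force: 30

```text
time: 18.62
tool_pos: [0.5541, 0.0307, 0.219]
tcp_rot: [-2.44, -1.974, 0.007]
wrist_force: [-0.4, -0.1, -2.6]
width: 0.27
grip_force: 81.0
```

```bash
python3 -c "
from h import *
where(); feel(3)"
```

```text
t 18.62 stand xy 0.05349947389890956 0.12863140212150437 z 0.21898247030458276 psi -102.1 F [-0.4 -0.1 -2.6] T [0.05 0.   0.03]
t 18.77 F [ 0.02 -0.49 -1.38] Tq [ 0.069  0.001 -0.019] along -0.97 sd 0.29 tip-O along/lat [np.float64(0.19005907131100494), np.float64(-0.3087768644521637), np.float64(-0.1481501411114596)]
```

>>> servo_tool:
  targets:
    - {"hand":1,"x":-0.015,"y":0,"z":0,"roll":0}
    - {"hand":1,"x":-0.025,"y":0,"z":0,"roll":0}
    - {"hand":1,"x":-0.032,"y":0,"z":0,"roll":0}
    - {"hand":1,"x":-0.032,"y":0,"z":0,"roll":0}
  grip_force: 30

```text
time: 19.1
tool_pos: [0.5537, 0.0154, 0.2232]
tcp_rot: [2.445, 1.972, 0.006]
wrist_force: [1.2, 3.7, -1.7]
width: 0.267
grip_force: 81.0
```

```bash
python3 -c "
from h import *
where(); feel(3)"
```

```text
t 19.10 stand xy 0.05635053015652269 0.1135893128883584 z 0.22321612005538904 psi -102.2 F [ 1.2  3.7 -1.7] T [ 1.13 -0.49  0.13]
t 19.25 F [ 1.76  3.68 -1.5 ] Tq [ 1.06  -0.63   0.145] along -3.30 sd 0.23 tip-O along/lat [np.float64(0.19683354478175677), np.float64(-0.31924993717686256), np.float64(-0.15706999033428742)]
```

>>> servo_tool:
  targets:
    - {"hand":1,"x":-0.01,"y":0,"z":0,"roll":0}
    - {"hand":1,"x":-0.02,"y":0,"z":0,"roll":0}
    - {"hand":1,"x":-0.02,"y":0,"z":0,"roll":0}

```text
time: 19.5
tool_pos: [0.551, 0.0061, 0.2227]
tcp_rot: [-2.444, -1.973, -0.004]
wrist_force: [1.6, 6.4, 0.4]
width: 0.272
grip_force: 81.3
```

```bash
python3 -c "
from h import *
where(); feel(3)"
```

```text
t 19.50 stand xy 0.055649526352065465 0.10390575722217366 z 0.22270342693046788 psi -102.2 F [1.6 6.4 0.4] T [ 1.67 -0.54  0.08]
t 19.65 F [ 1.2  5.5 -0. ] Tq [ 1.525 -0.413  0.003] along -2.45 sd 0.26 tip-O along/lat [np.float64(0.200916538676849), np.float64(-0.32475923816641605), np.float64(-0.16350609400915755)]
```

```bash
python3 -c "
from h import *
go(fk(.055,.13,.223),fk(.055,.13,.30),fk(-.022,.128,.30),fk(-.022,.128,.215),fk(-.022,.098,.215))"
```

```text
x 0.051 y -0.001 z -0.001 roll -0.001
x 0.052 y -0.001 z -0.155 roll -0.001
x 0.047 y -0.155 z -0.155 roll -0.001
x 0.047 y -0.155 z 0.015 roll -0.001
x -0.013 y -0.155 z 0.015 roll -0.001
```

>>> servo_tool:
  targets:
    - {"hand":1,"x":0.051,"y":0,"z":0,"roll":0}
    - {"hand":1,"x":0.051,"y":0,"z":-0.08,"roll":0}
    - {"hand":1,"x":0.051,"y":0,"z":-0.155,"roll":0}
    - {"hand":1,"x":0.047,"y":-0.08,"z":-0.155,"roll":0}
    - {"hand":1,"x":0.047,"y":-0.155,"z":-0.155,"roll":0}
    - {"hand":1,"x":0.047,"y":-0.155,"z":-0.155,"roll":0}
    - {"hand":1,"x":0.047,"y":-0.155,"z":-0.09,"roll":0}
    - {"hand":1,"x":0.047,"y":-0.155,"z":-0.03,"roll":0}
    - {"hand":1,"x":0.047,"y":-0.155,"z":0.015,"roll":0}
    - {"hand":1,"x":0.047,"y":-0.155,"z":0.015,"roll":0}

```text
time: 20.48
tool_pos: [0.4749, 0.0436, 0.2085]
tcp_rot: [-2.439, -1.971, 0.017]
wrist_force: [-0.6, -0.1, -3.1]
width: 0.27
grip_force: 80.8
```

```bash
python3 -c "
from h import *
where(); feel(3)
go(fk(-.022,.085,.215),fk(-.022,.0225,.215))"
```

```text
t 20.48 stand xy -0.026619383703793496 0.12478261706254871 z 0.20849896145519714 psi -102.1 F [-0.6 -0.1 -3.1] T [ 0.01  0.05 -0.01]
t 20.63 F [ 0.06  0.14 -0.91] Tq [ 0.054 -0.018  0.011] along -0.82 sd 0.97 tip-O along/lat [np.float64(0.21413600342125844), np.float64(-0.2513989910784521), np.float64(-0.19788958460320777)]
x -0.083 y -0.000 z 0.001 roll -0.001
x -0.208 y -0.000 z 0.001 roll -0.001
```

>>> servo_tool:
  targets:
    - {"hand":1,"x":-0.03,"y":0,"z":0,"roll":0}
    - {"hand":1,"x":-0.05,"y":0,"z":0,"roll":0}
    - {"hand":1,"x":-0.065,"y":0,"z":0,"roll":0}
    - {"hand":1,"x":-0.08,"y":0,"z":0,"roll":0}
    - {"hand":1,"x":-0.095,"y":0,"z":0,"roll":0}
    - {"hand":1,"x":-0.095,"y":0,"z":0,"roll":0}

```text
time: 21.13
tool_pos: [0.4701, -0.0022, 0.2149]
tcp_rot: [-2.445, -1.972, -0.003]
wrist_force: [1.5, 2.5, -4.9]
width: 0.266
grip_force: 80.7
```

```bash
python3 -c "
from h import *
where(); feel(3)
go(fk(-.022,.0225,.215))"
```

```text
t 21.13 stand xy -0.021795122284055238 0.07902816096674635 z 0.21490897470652484 psi -102.2 F [ 1.5  2.5 -4.9] T [ 0.76 -0.49  0.03]
t 21.28 F [ 1.55  2.31 -4.12] Tq [ 0.642 -0.436  0.071] along -4.88 sd 0.48 tip-O along/lat [np.float64(0.2345796433352803), np.float64(-0.2829287453873355), np.float64(-0.22537044070862847)]
x -0.114 y 0.000 z -0.001 roll -0.001
```

>>> servo_tool:
  targets:
    - {"hand":1,"x":-0.02,"y":0,"z":0,"roll":0}
    - {"hand":1,"x":-0.04,"y":0,"z":0,"roll":0}
    - {"hand":1,"x":-0.06,"y":0,"z":0,"roll":0}
    - {"hand":1,"x":-0.08,"y":0,"z":0,"roll":0}
    - {"hand":1,"x":-0.095,"y":0,"z":0,"roll":0}
    - {"hand":1,"x":-0.108,"y":0,"z":0,"roll":0}
    - {"hand":1,"x":-0.108,"y":0,"z":0,"roll":0}

```text
time: 21.87
tool_pos: [0.4588, -0.0541, 0.2152]
tcp_rot: [-2.444, -1.972, -0.003]
wrist_force: [0.7, 4.9, -0.3]
width: 0.27
grip_force: 82.6
```

```bash
python3 -c "
from h import *
import cv2
where(); feel(3)
go(fk(-.022,.0225,.215))
s=read_camera('scene');cv2.imwrite('pics/s8.png',s[:,:,::-1]); w=read_camera('wrist');cv2.imwrite('pics/w8.png',w[:,:,::-1])
# button in wrist picture: grey blob inside the dark handle top
for n in('w2','w4','w8'):
    g=cv2.imread(f'pics/{n}.png').astype(int); g=g[200:420,240:320]; m=((g.max(2)>60)&(g.max(2)<150)).astype('uint8'); k,l,st,c=cv2.connectedComponentsWithStats(m); i=[j for j in range(1,k) if st[j,4]>150]; print(n,[(st[j].tolist(),(c[j]+[240,200]).round(1).tolist()) for j in i])
"
```

```text
t 21.87 stand xy -0.022083661606615658 0.025893455043633447 z 0.21523853835634127 psi -102.2 F [ 0.7  4.9 -0.3] T [ 1.18 -0.25  0.06]
t 22.02 F [0.88 4.26 0.64] Tq [ 1.149 -0.202  0.013] along -1.35 sd 0.09 tip-O along/lat [np.float64(0.2580206092988975), np.float64(-0.3178662681540988), np.float64(-0.2578620872293509)]
x -0.007 y 0.000 z 0.000 roll -0.001
w2 [([0, 3, 80, 102, 2478], [278.5, 244.5])]
w4 [([0, 0, 80, 95, 2612], [284.9, 252.2]), ([22, 84, 37, 37, 1068], [280.3, 302.2]), ([4, 139, 75, 30, 971], [279.2, 350.8])]
w8 [([0, 0, 80, 105, 2327], [284.8, 244.1]), ([23, 145, 36, 29, 785], [280.5, 359.3])]
```

```bash
python3 -c "
from h import *
i=camera_info('wrist');T=np.linalg.inv(i['T_tool_cam'])
for pz,l in ((-.0205,.042),(-.023,.039),(-.026,.036)):
  for th in (0,3,6,28,31,34):
    t=np.radians(th); b=np.array([l*np.sin(t),0,pz-l*np.cos(t)]); c=T[:3,:3]@b+T[:3,3]; print(pz,th,(i['fy']*c[1]/c[2]+i['cy']).round(1),end=' | ')
  print()
"
```

```text
-0.0205 0 369.7 | -0.0205 3 363.7 | -0.0205 6 357.2 | -0.0205 28 303.8 | -0.0205 31 296.2 | -0.0205 34 288.8 | 
-0.023 0 368.5 | -0.023 3 362.9 | -0.023 6 356.9 | -0.023 28 307.6 | -0.023 31 300.6 | -0.023 34 293.7 | 
-0.026 0 368.5 | -0.026 3 363.3 | -0.026 6 357.8 | -0.026 28 312.3 | -0.026 31 305.9 | -0.026 34 299.4 |
```

>>> servo_tool:
  targets:
    - {"hand":1,"x":-0.006,"y":0,"z":0,"roll":0}
    - {"hand":1,"x":-0.012,"y":0,"z":0,"roll":0}
    - {"hand":1,"x":-0.012,"y":0,"z":0,"roll":0}
    - {"hand":1,"x":-0.012,"y":0,"z":0,"roll":0}

```text
time: 22.45
tool_pos: [0.4576, -0.0597, 0.2149]
tcp_rot: [-2.443, -1.974, -0.002]
wrist_force: [0.8, 5.7, 0.8]
width: 0.271
grip_force: 82.7
```

```bash
cat > btn.py <<'E'
from h import *
import cv2
where()
w=read_camera('wrist'); g=w.astype(int)[300:420,240:320]; m=((g.max(2)>60)&(g.max(2)<150)).astype('uint8'); k,l,st,c=cv2.connectedComponentsWithStats(m); print([st[j].tolist() for j in range(1,k) if st[j,4]>150])
E
python3 btn.py; python3 -c "
from h import *
go(fk(-.022,.05,.215),fk(-.085,.05,.215),fk(-.085,-.0005,.183))"
```

```text
t 22.45 stand xy -0.022110809844457402 0.02019205585072892 z 0.21492662761454928 psi -102.1 F [0.8 5.7 0.8] T [ 1.46 -0.33 -0.03]
[[24, 51, 34, 23, 622]]
x 0.060 y 0.000 z -0.000 roll -0.001
x 0.059 y -0.126 z -0.000 roll -0.001
x -0.042 y -0.126 z 0.064 roll -0.001
```

>>> servo_tool:
  targets:
    - {"hand":1,"x":0.04,"y":0,"z":0,"roll":0}
    - {"hand":1,"x":0.06,"y":0,"z":0,"roll":0}
    - {"hand":1,"x":0.06,"y":-0.06,"z":0,"roll":0}
    - {"hand":1,"x":0.06,"y":-0.126,"z":0,"roll":0}
    - {"hand":1,"x":0.06,"y":-0.126,"z":0,"roll":0}
    - {"hand":1,"x":0.01,"y":-0.126,"z":0.03,"roll":0}
    - {"hand":1,"x":-0.042,"y":-0.126,"z":0.06,"roll":0}
    - {"hand":1,"x":-0.042,"y":-0.126,"z":0.06,"roll":0}
    - {"hand":1,"x":-0.042,"y":-0.126,"z":0.06,"roll":0}

```text
time: 23.25
tool_pos: [0.3897, -0.0687, 0.1833]
tcp_rot: [-2.445, -1.971, 0.005]
wrist_force: [-0.8, -0.1, -1.8]
width: 0.27
grip_force: 82.2
```

```bash
python3 btn.py; python3 -c "
from h import *
s=read_camera('scene'); import cv2; cv2.imwrite('pics/s9.png',s[:,:,::-1])
st=bot.read_state(); i=camera_info('scene'); M=R.from_rotvec(st['tcp_rot']).as_matrix(); Rc=R.from_rotvec(i['orientation']).as_matrix()
# stem: dark column profile at stem heights 0.03..0.085 below origin
for h in (.03,.045,.06,.075,.09):
    P=st['tool_pos']+np.array([0,0,-.029-h]); c=Rc.T@(P-i['eye']); u,v=i['fx']*c[0]/c[2]+i['cx'],i['fy']*c[1]/c[2]+i['cy']; r=int(round(v)); u0=int(round(u)); row=s[r,u0-12:u0+13].mean(1); print(h,round(u,1),round(v,1),(row).astype(int))
go(fk(-.085,-.0005,.183),fk(0,-.0005,.183),fk(0,-.0005,.169))"
```

```text
t 23.25 stand xy -0.08658686375049968 -0.0027867192244812305 z 0.1833267207880303 psi -102.2 F [-0.8 -0.1 -1.8] T [-0.05  0.03  0.03]
[[23, 50, 36, 24, 641]]
0.03 256.9 292.2 [244 245 245 244 244 244 244 244 241 227 163 105  99 157 225 241 244 244
 244 244 244 244 244 244 243]
0.045 257.1 296.7 [244 244 245 245 244 245 244 245 243 232 180 113  95 129 195 234 243 244
 244 244 244 244 244 244 244]
0.06 257.4 301.2 [245 245 245 245 245 245 245 245 244 236 199 133 100 120 184 233 243 244
 244 244 243 240 236 228 215]
0.075 257.7 305.6 [245 245 245 245 244 245 245 244 240 216 154 101 105 167 229 243 244 244
 243 237 210 168 156 161 167]
0.09 257.9 310.0 [245 245 245 245 245 245 245 245 243 232 175 109 102 164 229 242 244 244
 244 245 244 243 237 217 172]
x 0.002 y 0.001 z 0.003 roll -0.001
x 0.003 y 0.171 z 0.003 roll -0.001
x 0.003 y 0.171 z 0.031 roll -0.001
```

>>> servo_tool:
  targets:
    - {"hand":1,"x":0.003,"y":0.04,"z":0.002,"roll":0}
    - {"hand":1,"x":0.003,"y":0.07,"z":0.002,"roll":0}
    - {"hand":1,"x":0.003,"y":0.1,"z":0.002,"roll":0}
    - {"hand":1,"x":0.003,"y":0.13,"z":0.002,"roll":0}
    - {"hand":1,"x":0.003,"y":0.16,"z":0.002,"roll":0}
    - {"hand":1,"x":0.003,"y":0.171,"z":0.002,"roll":0}
    - {"hand":1,"x":0.003,"y":0.171,"z":0.002,"roll":0}
    - {"hand":1,"x":0.003,"y":0.171,"z":0.002,"roll":0}

```text
time: 24.02
tool_pos: [0.475, -0.0838, 0.1836]
tcp_rot: [-2.443, -1.975, 0.001]
wrist_force: [-0.4, 0.3, -2.6]
width: 0.269
grip_force: 82.3
```

```bash
python3 btn.py; python3 -c "
from h import *
feel(3);go(fk(0,-.0005,.1695))"
```

```text
t 24.02 stand xy -7.516010084559875e-05 0.00017996497877332212 z 0.18360480920339425 psi -102.1 F [-0.4  0.3 -2.6] T [-0.    0.02  0.  ]
[[23, 50, 35, 24, 638]]
t 24.22 F [-0.29  0.12 -1.85] Tq [-0.007 -0.016  0.006] along -1.42 sd 0.32 tip-O along/lat [np.float64(0.23543235828053177), np.float64(-0.3511394978039096), np.float64(-0.280697310357713)]
x -0.001 y 0.001 z 0.028 roll -0.001
```

No contact on the way in. Lowering until the collar sits on the prongs.

>>> servo_tool:
  targets:
    - {"hand":1,"x":0,"y":0,"z":0.007,"roll":0}
    - {"hand":1,"x":0,"y":0,"z":0.014,"roll":0}
    - {"hand":1,"x":0,"y":0,"z":0.02,"roll":0}
    - {"hand":1,"x":0,"y":0,"z":0.025,"roll":0}
    - {"hand":1,"x":0,"y":0,"z":0.028,"roll":0}
    - {"hand":1,"x":0,"y":0,"z":0.028,"roll":0}

```text
time: 24.72
tool_pos: [0.4749, -0.0843, 0.1698]
tcp_rot: [-2.444, -1.974, 0.0]
wrist_force: [-1.6, 0.6, 1.7]
width: 0.269
grip_force: 82.6
```

```bash
python3 -c "
from h import *
where();feel(3)"
```

```text
t 24.72 stand xy -6.23773962260123e-06 -0.00031814230763845273 z 0.16981705090567695 psi -102.2 F [-1.6  0.6  1.7] T [ 0.08  0.34 -0.03]
t 24.87 F [-1.66  0.33  2.34] Tq [ 0.053  0.363 -0.019] along 2.56 sd 0.21 tip-O along/lat [np.float64(0.22403267205296792), np.float64(-0.35182458916568676), np.float64(-0.2882868958606467)]
```

>>> servo_tool:
  targets:
    - {"hand":0.3,"x":0,"y":0,"z":0,"roll":0}
    - {"hand":0.1,"x":0,"y":0,"z":0,"roll":0}
    - {"hand":-0.2,"x":0,"y":0,"z":0,"roll":0}
    - {"hand":-0.6,"x":0,"y":0,"z":0,"roll":0}
    - {"hand":-1,"x":0,"y":0,"z":0,"roll":0}
    - {"hand":-1,"x":0,"y":0,"z":0,"roll":0}
    - {"hand":-1,"x":0,"y":0,"z":0,"roll":0}
    - {"hand":-1,"x":0,"y":0,"z":0,"roll":0}
    - {"hand":-1,"x":0,"y":0,"z":0,"roll":0}

```text
time: 25.62
tool_pos: [0.4751, -0.0843, 0.1695]
tcp_rot: [-2.444, -1.974, 0.0]
wrist_force: [0.4, -0.1, -0.0]
width: 1.0
grip_force: 0.0
```

>>> servo_tool:
  targets:
    - {"hand":-1,"x":0,"y":0,"z":-0.02,"roll":0}
    - {"hand":-1,"x":0,"y":0,"z":-0.06,"roll":0}
    - {"hand":-1,"x":0,"y":0,"z":-0.12,"roll":0}
    - {"hand":-1,"x":0,"y":0,"z":-0.18,"roll":0}
    - {"hand":-1,"x":0,"y":0,"z":-0.24,"roll":0}
    - {"hand":-1,"x":0,"y":-0.056,"z":-0.32,"roll":0}
    - {"hand":-1,"x":0,"y":-0.056,"z":-0.32,"roll":0}
    - {"hand":-1,"x":0,"y":-0.056,"z":-0.32,"roll":0}
    - {"hand":-1,"x":0,"y":-0.056,"z":-0.32,"roll":0}
    - {"hand":-1,"x":0,"y":-0.056,"z":-0.32,"roll":0}

```text
time: 26.45
tool_pos: [0.4472, -0.0783, 0.3282]
tcp_rot: [-2.443, -1.973, 0.002]
wrist_force: [-1.1, -0.5, -0.3]
width: 1.002
grip_force: 0.0
```

```bash
python3 - <<'E'
from h import *
import cv2
where(); st=bot.read_state(); w=read_camera('wrist'); cv2.imwrite('pics/w10.png',w[:,:,::-1]); s=read_camera('scene'); cv2.imwrite('pics/s10.png',s[:,:,::-1])
g=w.astype(int)[150:240,270:360]; v=g.max(2)
m=(v<50).astype('uint8'); k,l,S,c=cv2.connectedComponentsWithStats(m); print('dark',[(S[j].tolist(),(c[j]+[270,150]).round(1).tolist()) for j in range(1,k) if S[j,4]>150])
m=((v>90)&(v<150)).astype('uint8'); k,l,S,c=cv2.connectedComponentsWithStats(m)
for j in range(1,k):
    if 60<S[j,4]<400: u,q=c[j]+[270,150]; print('grey',S[j].tolist(),u.round(1),q.round(1),onz('wrist',u,q,.231,st))
a=cv2.imread('pics/scene0.png').astype(int); d=np.abs(a-s[:,:,::-1]).max(2)
for n,(x,y) in dict(beaker=(237,265),bung=(337,366),bottle=(258,175),handle=(290,255),stem=(291,292)).items(): print(n,d[y-18:y+18,x-14:x+14].mean().round(1))
E
```

```text
t 26.45 stand xy -0.028342559436827078 -0.00022987773524584584 z 0.3281733858030417 psi -102.1 F [-1.1 -0.5 -0.3] T [-0.    0.07 -0.03]
dark [([28, 30, 33, 44, 1056], [313.2, 200.0])]
grey [41, 57, 14, 14, 157] 317.2 213.4 [ 0.47363983 -0.08309647  0.231     ]
beaker 1.0
bung 66.5
bottle 112.1
handle 11.5
stem 6.0
```

```bash
python3 - <<'E'
from h import *
import cv2,json
t=read_camera('top'); s1={k:np.array(v) for k,v in json.load(open('w1.json')).items()}
def red(i):
    i=i.astype(int); ys,xs=np.where((i[...,0]>70)&(i[...,0]>2*i[...,1])&(i[...,0]>2*i[...,2])); return xs,ys
for n,im,st in (('w1',cv2.imread('pics/w1.png')[...,::-1],s1),('w10',cv2.imread('pics/w10.png')[...,::-1],bot.read_state())):
    x,y=red(im); k=(x>275)&(x<320)&(y>255)&(y<300); print(n,k.sum(),x[k].mean(),y[k].mean(),onz('wrist',x[k].mean(),y[k].mean(),.02,st))
a=cv2.imread('pics/top0.png')[...,::-1]
for im in (a,t):
    x,y=red(im); k=(abs(x-389)<20)&(abs(y-271)<20); print('top bung',k.sum(),x[k].mean(),y[k].mean())
d=np.abs(a.astype(int)-t).max(2); print('bottle top diff',d[160:190,190:215].mean(),'beaker',d[250:275,260:288].mean())
E
```

```text
w1 34 290.29411764705884 277.2352941176471 [ 0.42358814 -0.25091595  0.02      ]
w10 45 290.0 280.68888888888887 [ 0.42241869 -0.24946634  0.02      ]
top bung 72 388.34722222222223 271.47222222222223
top bung 0 nan nan
bottle top diff 7.966666666666667 beaker 10.315714285714286<stdin>:10: RuntimeWarning: Mean of empty slice.
  ret = ret.dtype.type(ret / rcount)
```

```bash
python3 -c "
from workcell import ticket
print(ticket.finish_job())"
```

```text
the job is handed in; nothing more can be done
None
```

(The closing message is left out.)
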